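# Feel for a crossed thread on a reagent bottle

## Robot

A 6-joint arm with a two-finger parallel gripper is mounted at the origin on the work surface. World frame = base frame: x ahead of the robot, y to its left, z up, the work surface at z = 0. Lengths are in m, angles in degrees, forces in N, time in s.
With the tool pointing down it reaches from about 0.2 to 0.875 m from the base axis. Payload 3.4 kg.
Tool frame: the origin (TCP) lies on the centre line of the jaws, within the pads' length; the fingertips stand 22 mm ahead of it and the grasp point (between the pads) lies 3 mm ahead of it; y points along the fingers, x is the direction in which the jaws open and shut, and the axes are right-handed (so a half turn about y gives the same grasp; the last joint's range is limited). The gripper opens to 94 mm and grips with 3 to 60 N. Pads are 16 mm wide; open, the fingers measure 119 mm over their backs; the gripper's body (75 mm by 177 mm) begins 78 mm behind the grasp point.
Start: joints at [65.145, 15.808, 86.224, -0, 77.962, -6.933], TCP at [0.177, 0.547, 0.227] pointing down, gripper open.
Joint ranges: [-165.64, 165.64], [-43.16, 119.46], [12.63, 154.43], [-67.54, 247.53], [6.08, 155.33], [-154.97, 154.97]. Speed limits (degrees/s): [147.25, 147.25, 180, 180, 180, 180].

## Interface

Orientations are given as a 3x3 rotation matrix whose columns are the frame's x, y, z axes.
In Python, from plant import r gives the robot as it stands. The module is installed in compiled form; this text tells all that it offers.
- The arm moves only by the tool step_arm, never from a script. Its argument "series" is a list that holds one entry, the list of rows, each a list of 6 numbers: the shift along the tool's x, y, z in m, then the turn, a rotation vector about the tool's x, y, z in rad. A call has 1 to 20 rows; each row shifts and turns the commanded pose from where the row before left it, along the tool's axes as they then stand; what a row does not reach is not made up. A row lasts 1/10 s, in which the tool goes at most 50 mm and 8.59 degrees, less where a joint would pass 70% of its speed; a pose out of reach is approached as far as the arm can. A call is refused whole if a number of a shift passes 0.05 or a number of a turn 0.15, either way. A call with a gripper value outside its range is refused whole. "fingers" is the opening, from 0 (shut) to 1 (fully open), set as the call begins (left out, the last holds). The fingers move at their own pace and stop on an object; the grip force is fixed at half the most. Time passes only in rows, so rows that do not move let the fingers close. It gives the time, the measured TCP pose, the force and the opening at its end, in the units of the state.
- r.read_state(): the state, without advancing time (a new reading comes with each control period).
- r.grab_frame(name): name is "scene" or "top" or "wrist"; returns the picture (384x512x3 uint8, red, green, blue); there is no depth.
- r.calibration(name): a dict with "fx", "fy", "cx", "cy" (pixels), "origin" and "orientation" of the camera in the world; the wrist camera has in their place "hand_eye" (4x4, takes a point from camera to tool coordinates, whose origin is the TCP and whose axes are the tool frame's). Camera axes: x right, y down, z forward; pixel columns grow to the right and rows downward; lengths in m; the calibration is good to about 2 mm. A picture is of the moment at which its call begins: read the wrist's pose just before it. calibration takes no time and is no camera call.
- r.close_job(): hands the job in, once; it reports no verdict.
The state is a dict: "t": time; "joint_pos": joint angles; "qd": joint speeds; "joint_torque": joint torques, N m; "ee_pos": TCP position; "ee_rot": TCP orientation; "force": force on the tool from outside, world axes, zero at the start; "torque": the same for the moment, N m; "opening": finger opening in m.
Only numpy, scipy, OpenCV 4.12 (cv2) and the standard library are available. Lean on these libraries where they do the work, as an engineer would, in place of code of your own. Each camera call takes 0.05 s, during which the arm holds its last target.

## Task

The red cap on the amber bottle has been set on with its threads crossed somewhere. From above, start turning it clockwise gently; when you feel it begin to resist, stop without forcing it, then turn it back anticlockwise until its white line points the way it did at first, and let go. The red cap on the clear bottle is already tight: leave it alone.

Things in the scene. Friction and masses are not known exactly. Their poses are not given: they have to be found in the camera images.
- red_cap_center (a point): Centre (half-way up, on the vertical turning axis) of the red cap on the amber bottle: a round ribbed cylinder 38 mm across, 26 mm high, top 146 mm above the bench. The neck below is 31 mm wide; the shoulder starts 27 mm below this point and widens to 70 mm. The bottle is fixed in a blue block 96 mm square. z up, x along the white line on the cap. The three bottles stand 150 mm or more apart.
- red_cap_mark (a point): Outer end of the white line on top of the red cap of the amber bottle: on the rim, 19 mm from the cap's axis and 13 mm above its centre. It goes round with the cap.
- thread (a joint): How far the crossed thread of that amber bottle is wound up, rad: 0 to 0.02 while the cap turns freely (0.02 N m). The threads bite 25 to 75 degrees clockwise (seen from above) of the cap's start, not known beforehand; from there this value grows with the cap's further turning and resists like a spring, 2 N m per rad. At 0.35 (20 degrees) the thread is ruined. Let go, it springs back.
- clear_red_cap (a joint): Turn in rad (clockwise) of the red cap, of the same size, on the clear glass bottle, a tightened bystander in a block of its own: leave it alone.
Mind the look-alikes: they are no part of the job. Leave any green look-alike of the part that bears red_cap_center alone.

How it is judged (in metres and radians):
On the way:
1. the red cap on the amber bottle has been turned clockwise until its crossed threads began to resist (value of joint thread above 0.03 rad), for 0.2 s.
At the end, for the whole second after the job is handed in: The red cap on the amber bottle is back, loose, with its white line within 16 degrees of where it pointed at first (distance of red_cap_mark from where it was at the start of the episode below 0.0055 m and value of joint thread below 0.04 rad); the robot touches nothing.
It fails at once if the red cap on the amber bottle is forced 20 degrees or more past its first resistance (value of joint thread above 0.35 rad).
It fails at once if the red cap of the clear bottle is turned by more than 8 degrees (value of joint clear_red_cap above 0.14 rad or value of joint clear_red_cap below -0.14 rad).
It also fails if it takes over 40 s, if anything falls off the work surface, if the arm or the gripper's body presses on something with over 40 N, if the wrist force passes 120 N, or if a joint passes its speed limit or range.

## Working session

There is one attempt and no reset: what is moved stays moved. The work goes in short steps, Python scripts to look and compute and a tool call to move; the robot and the scene stay as the last step left them, time stands still between calls to the robot, and variables do not carry over. Pictures are saved under pics/ and viewed, and the job is handed in when it is done.

Besides the shell and the picture viewer there is one more tool, called after "Emit:" as name(argument=value, ...) on one line, values as JSON. step_arm: Moves the arm, as the interface text tells. Its arguments: {"type":"object","properties":{"series":{"type":"array","items":{"type":"array","items":{"type":"array","items":{"type":"number"}}}},"fingers":{"type":"number"}},"required":["series"]}

```bash
mkdir -p pics
cat > h.py <<'E'
import numpy as np, cv2
from plant import r
def save(n,im): cv2.imwrite(f'pics/{n}.png',cv2.cvtColor(im,cv2.COLOR_RGB2BGR))
E
python3 - <<'E'
from h import *
np.set_printoptions(precision=4,suppress=True)
s=r.read_state(); print(s)
for n in ('scene','top','wrist'):
    im=r.grab_frame(n); save(n+'0',im); np.save(f'pics/{n}0.npy',im); print(n,r.calibration(n))
E
```

```text
{'t': 0.0, 'joint_pos': array([65.1448, 15.8461, 86.2951, -0.0018, 77.9619, -6.9338]), 'qd': array([-0.0619,  0.0108, -0.051 , -0.0389,  0.0388, -0.0214]), 'joint_torque': array([ -0.0001, -40.4602, -23.7232,   0.07  ,   0.0343,  -0.0001]), 'ee_pos': array([0.1767, 0.5466, 0.2266]), 'ee_rot': array([[ 0.3077, -0.0007, -0.9515],
       [ 0.9515, -0.0016,  0.3077],
       [-0.0018, -1.    ,  0.0002]]), 'force': array([-0.0751, -0.3036, -0.2423]), 'torque': array([0.0392, 0.006 , 0.0174]), 'opening': 0.09415077185122193}
scene {'fx': 437.5537218770246, 'fy': 437.5537218770246, 'cx': 267.0137832495815, 'cy': 192.0305744301058, 'origin': array([ 0.8742, -0.3746,  0.8877]), 'orientation': array([[ 0.6437,  0.6423, -0.4161],
       [ 0.7653, -0.5348,  0.3582],
       [ 0.0076, -0.549 , -0.8358]])}
top {'fx': 397.45890529361935, 'fy': 397.45890529361935, 'cx': 251.31865362729724, 'cy': 193.44556794888965, 'origin': array([ 0.3689, -0.0621,  0.9484]), 'orientation': array([[-0.026 , -0.9881,  0.1517],
       [-0.9993,  0.0298,  0.0223],
       [-0.0266, -0.151 , -0.9882]])}
wrist {'fx': 344.31069667615475, 'fy': 344.31069667615475, 'cx': 259.3863440729462, 'cy': 190.9672629936606, 'hand_eye': array([[ 1.    ,  0.001 , -0.0003, -0.0001],
       [ 0.0006, -0.265 ,  0.9642, -0.1574],
       [ 0.0009, -0.9642, -0.265 ,  0.0777],
       [ 0.    ,  0.    ,  0.    ,  1.    ]])}
```

View images.

View pics/scene0.png

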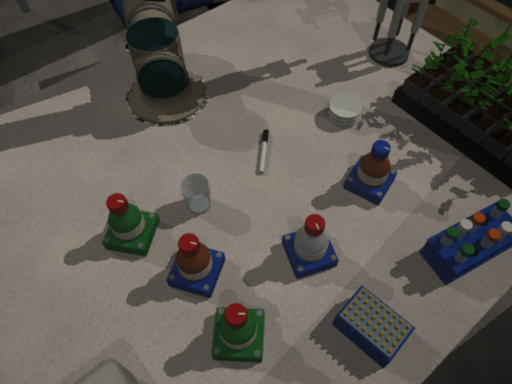

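View pics/top0.png

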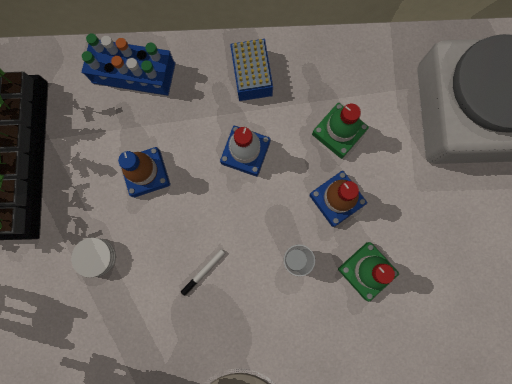

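View pics/wrist0.png

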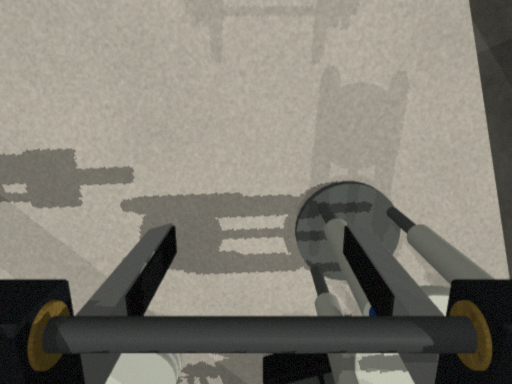

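Scene shows the red-capped amber bottle in its blue block at about (190,242). In the top view it is at about (347,191), with the clear bottle's cap at (243,137), the green look-alikes at (350,113) and (383,272), and the blue-capped amber bottle off to the left. I'll triangulate the caps next.

```bash
cat >> h.py <<'E'
def red(im):
    h=cv2.cvtColor(im,cv2.COLOR_RGB2HSV)
    return (((h[...,0]<8)|(h[...,0]>172))&(h[...,1]>170)&(h[...,2]>90)).astype(np.uint8)
def ray(c,u,v):
    d=c['orientation']@np.array([(u-c['cx'])/c['fx'],(v-c['cy'])/c['fy'],1]); return c['origin'],d/np.linalg.norm(d)
def tri(a,b):
    A=0;B=0
    for o,d in (a,b):
        P=np.eye(3)-np.outer(d,d);A=A+P;B=B+P@o
    x=np.linalg.solve(A,B); 
    return x,[np.linalg.norm((np.eye(3)-np.outer(d,d))@(x-o)) for o,d in (a,b)]
def plane(rr,z): o,d=rr; return o+d*(z-o[2])/d[2]
E
python3 - <<'E'
from h import *
np.set_printoptions(precision=4,suppress=True)
for n in ('scene','top'):
    im=np.load(f'pics/{n}0.npy');m=red(im);k,l,st,ce=cv2.connectedComponentsWithStats(m)
    for i in range(1,k):
        if st[i,4]>60: print(n,st[i],ce[i], plane(ray(r.calibration(n),*ce[i]),.133))
    x,y=((189,243) if n=='scene' else (347,191))
    save(n+'z',cv2.resize(im[y-40:y+40,x-50:x+50],None,fx=8,fy=8,interpolation=cv2.INTER_CUBIC)[:600,:800])
E
```

```text
scene [107 194  18  14 186] [114.8871 200.5161] [ 0.3166 -0.3019  0.133 ]
scene [306 215  18  15 197] [314.5228 221.4975] [ 0.6121 -0.0238  0.133 ]
scene [179 234  19  16 227] [187.4009 241.5639] [ 0.4878 -0.2416  0.133 ]
scene [225 304  21  20 304] [234.8684 313.3849] [ 0.6565 -0.2573  0.133 ]
top [342 104  18  16 205] [351.0488 111.922 ] [ 0.6632 -0.2605  0.133 ]
top [234 127  18  17 213] [242.2723 135.6009] [ 0.619  -0.0277  0.133 ]
top [339 181  19  18 243] [348.7078 190.    ] [ 0.4953 -0.245   0.133 ]
top [374 264  20  20 269] [384.2342 273.7621] [ 0.324  -0.3048  0.133 ]
```

View pics/topz.png

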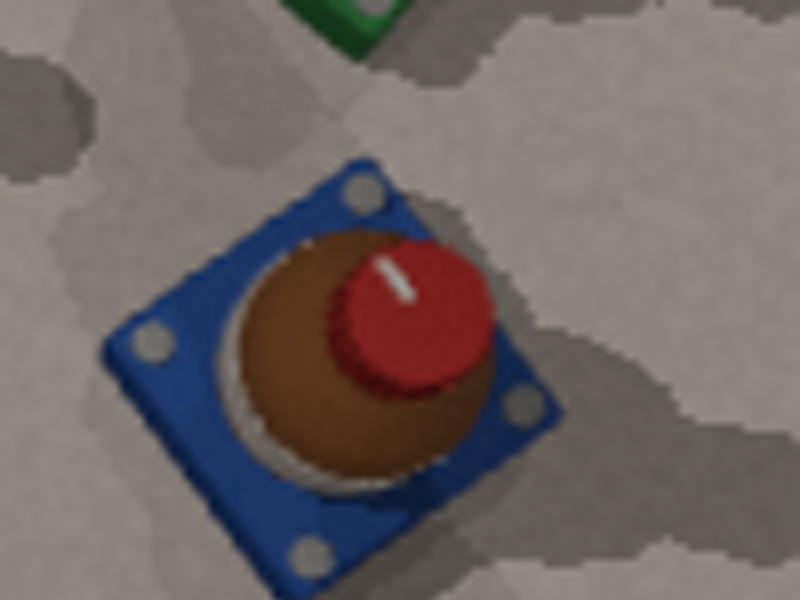

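View pics/scenez.png

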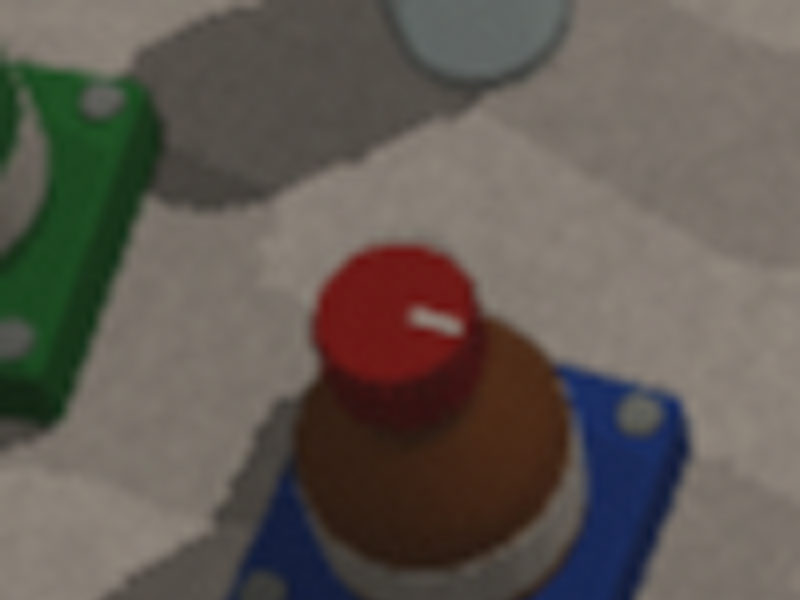

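Run:
```python
from h import *
np.set_printoptions(precision=4,suppress=True)
ct,cs=r.calibration('top'),r.calibration('scene')
def px(o,p): return o[0]+(p[0]+.5)/8-.5,o[1]+(p[1]+.5)/8-.5
T=(297,151);S=(139,203)
for a,b in (((420,313),(397,313)),((380,259),(463,329)),((411,300),(410,316))):
    A=ray(ct,*px(T,a));B=ray(cs,*px(S,b))
    print(tri(A,B),plane(A,.146),plane(B,.146))
```

```text
(array([ 0.4944, -0.2429,  0.144 ]), [np.float64(0.00040925929369880115), np.float64(0.00040925929369873334)]) [ 0.4939 -0.2428  0.146 ] [ 0.4957 -0.2429  0.146 ]
(array([ 0.5084, -0.2335,  0.145 ]), [np.float64(0.00030734127109960065), np.float64(0.0003073412710995048)]) [ 0.5081 -0.2335  0.146 ] [ 0.509  -0.2334  0.146 ]
(array([ 0.4975, -0.2409,  0.1447]), [np.float64(0.00013377817220325448), np.float64(0.0001337781722033611)]) [ 0.4973 -0.2407  0.146 ] [ 0.4983 -0.241   0.146 ]
```

Run:
```python
from h import *
np.set_printoptions(precision=4,suppress=True)
ct,cs=r.calibration('top'),r.calibration('scene')
for p in ((388,52),(165,95),(345,108),(160,10)): print('scene',p,plane(ray(cs,*p),0))
for p in ((92,258),(298,262),(231,384)): print('top',p,plane(ray(ct,*p),0))
c=r.calibration('wrist');s=r.read_state();R=s['ee_rot'];H=c['hand_eye']
o=s['ee_pos']+R@H[:3,3]
for p in ((348,230),(345,225),(430,250)):
    d=R@H[:3,:3]@np.array([(p[0]-c['cx'])/c['fx'],(p[1]-c['cy'])/c['fy'],1]);print(o,plane((o,d),0))
# needed move in tool axes
for tgt in ((.4946,-.2429,.25),):
    print('tool shift',R.T@(np.array(tgt)-s['ee_pos']))
im=np.load('pics/scene0.npy');save('sc_up',cv2.resize(im[:200,200:],None,fx=2.5,fy=2.5))
```

```text
scene (388, 52) [0.2757 0.625  0.    ]
scene (165, 95) [-0.0044 -0.0045  0.    ]
scene (345, 108) [0.3571 0.3527 0.    ]
scene (160, 10) [-0.3506  0.1988  0.    ]
top (92, 258) [0.3705 0.3427 0.    ]
top (298, 262) [ 0.3486 -0.1459  0.    ]
top (231, 384) [0.0818 0.0164 0.    ]
[0.1029 0.5708 0.3842] [0.2816 0.6235 0.    ]
[0.1029 0.5708 0.3842] [0.2743 0.6217 0.    ]
[0.1029 0.5708 0.3842] [0.3373 0.7119 0.    ]
tool shift [-0.6536 -0.0224 -0.5454]
```

View pics/sc_up.png

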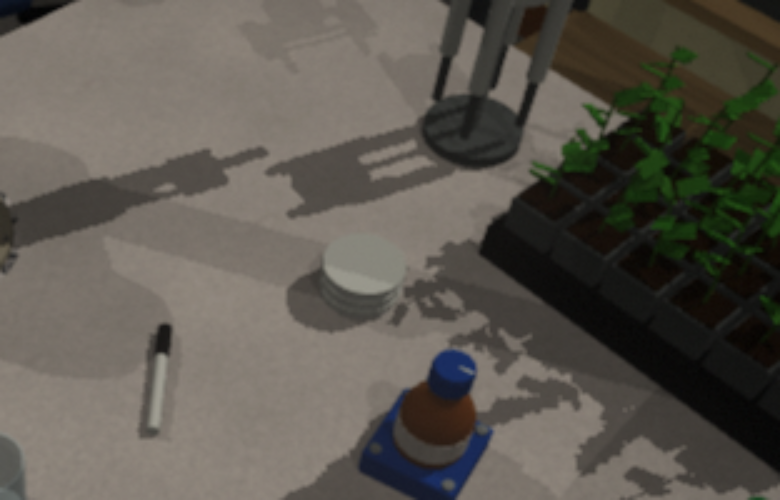

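The red-capped amber bottle has its axis at (0.4946, -0.2429) and its top at z≈0.145, and the text says 0.146. The white line points along about 34°. A tall round stand sits at (0.28, 0.625) near the gripper, so I'll move away in -y first.

Emit:
step_arm(series=[[[-0.038, -0.005, -0.012, 0, 0, 0], [-0.038, -0.005, -0.012, 0, 0, 0], [-0.038, -0.005, -0.012, 0, 0, 0], [-0.038, -0.005, -0.012, 0, 0, 0], [-0.038, -0.005, -0.012, 0, 0, 0]]], fingers=1)

```text
t: 0.65
ee_pos: [0.1752, 0.3461, 0.2523]
ee_rot: [[0.307, -0.0, -0.952], [0.952, -0.001, 0.307], [-0.001, -1.0, -0.0]]
force: [0.0, 0.4, 0.6]
opening: 0.0943
```

Emit:
step_arm(series=[[[-0.027, 0, -0.028, 0, 0, 0], [-0.027, 0, -0.028, 0, 0, 0], [-0.027, 0, -0.028, 0, 0, 0], [-0.027, 0, -0.028, 0, 0, 0], [-0.027, 0, -0.028, 0, 0, 0], [-0.027, 0, -0.028, 0, 0, 0], [-0.027, 0, -0.028, 0, 0, 0], [-0.027, 0, -0.028, 0, 0, 0], [-0.027, 0, -0.028, 0, 0, 0], [-0.027, 0, -0.028, 0, 0, 0], [-0.027, 0, -0.028, 0, 0, 0], [-0.027, 0, -0.028, 0, 0, 0], [-0.027, 0, -0.028, 0, 0, 0], [-0.027, 0, -0.028, 0, 0, 0], [-0.027, 0, -0.028, 0, 0, 0], [-0.027, 0, -0.028, 0, 0, 0], [-0.0046, 0, -0.0079, 0, 0, 0], [0, 0, 0, 0, 0, 0], [0, 0, 0, 0, 0, 0]]])

```text
t: 2.55
ee_pos: [0.4742, -0.2067, 0.2521]
ee_rot: [[0.308, -0.001, -0.952], [0.952, 0.002, 0.308], [0.001, -1.0, 0.002]]
force: [-0.7, -0.1, 0.8]
opening: 0.0939
```

Run:
```python
from h import *
np.set_printoptions(precision=4,suppress=True)
s=r.read_state(); print(s)
im=r.grab_frame('wrist');save('wrist1',im);np.save('pics/wrist1.npy',im)
print('shift',s['ee_rot'].T@(np.array([.4946,-.2429,.137])-s['ee_pos']))
```

```text
{'t': 2.55, 'joint_pos': array([ -31.2886,   10.0955,   90.436 ,    0.0349,   79.5861, -103.3849]), 'qd': array([ 0.6123, -0.9812,  0.5589, -0.0951, -0.1556, -0.1977]), 'joint_torque': array([ -0.5527, -33.7454, -24.2598,  -0.0697,  -0.0135,  -0.0007]), 'ee_pos': array([ 0.4742, -0.2067,  0.2521]), 'ee_rot': array([[ 0.3075, -0.0014, -0.9515],
       [ 0.9515,  0.0016,  0.3075],
       [ 0.0011, -1.    ,  0.0019]]), 'force': array([-0.6577, -0.0659,  0.8147]), 'torque': array([0.0024, 0.0217, 0.0065]), 'opening': 0.09391551751697012}
shift [-0.0283  0.115  -0.0308]
```

View pics/wrist1.png

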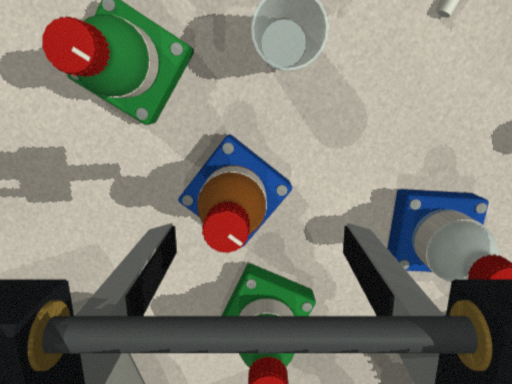

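The wrist view shows the target cap's top at about (227,227), with the white line running toward (240,243). It sits just left of centre between the fingers. The clear bottle's cap is at the right edge.

```bash
cat >> h.py <<'E'
def wray(s,u,v):
    c=r.calibration('wrist');R=s['ee_rot'];H=c['hand_eye']
    return s['ee_pos']+R@H[:3,3], (lambda d:d/np.linalg.norm(d))(R@H[:3,:3]@np.array([(u-c['cx'])/c['fx'],(v-c['cy'])/c['fy'],1]))
E
python3 - <<'E'
from h import *
np.set_printoptions(precision=4,suppress=True)
im=np.load('pics/wrist1.npy');save('w1z',cv2.resize(im[190:260,190:270],None,fx=8,fy=8,interpolation=cv2.INTER_CUBIC))
E
```

```text
(no output)
```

View pics/w1z.png

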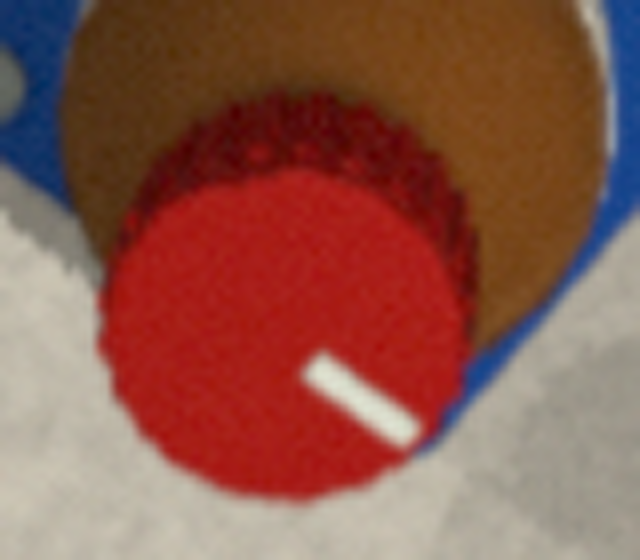

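Run:
```python
from h import *
np.set_printoptions(precision=4,suppress=True)
s=r.read_state(); print(s['ee_pos'])
def px(o,p): return o[0]+(p[0]+.5)/8-.5,o[1]+(p[1]+.5)/8-.5
W=(190,190);T=(297,151);S=(139,203)
ct,cs=r.calibration('top'),r.calibration('scene')
for a,b,c in (((285,335),(420,313),(397,313)),((415,437),(380,259),(463,329)),((310,368),(411,300),(410,316))):
    w=wray(s,*px(W,a)); print(plane(w,.146), tri(w,ray(ct,*px(T,b))), tri(w,ray(cs,*px(S,c)))[0])
```

```text
[ 0.4742 -0.2064  0.2523]
[ 0.4933 -0.2422  0.146 ] (array([ 0.4943, -0.2431,  0.1432]), [np.float64(0.00031030774661451295), np.float64(0.0003103077466145073)]) [ 0.4943 -0.2426  0.1434]
[ 0.5081 -0.2331  0.146 ] (array([ 0.508 , -0.2332,  0.1463]), [np.float64(0.00022678964559599555), np.float64(0.00022678964559593514)]) [ 0.5085 -0.2332  0.145 ]
[ 0.4975 -0.2409  0.146 ] (array([ 0.4971, -0.2406,  0.147 ]), [np.float64(9.022920411456182e-05), np.float64(9.022920411460394e-05)]) [ 0.4978 -0.241   0.1452]
```

Emit:
step_arm(series=[[[-0.014, 0, -0.015, 0, 0, 0], [-0.0143, 0, -0.015, 0, 0, 0], [0, 0, 0, 0, 0, 0], [0, 0.015, 0, 0, 0, 0], [0, 0.015, 0, 0, 0, 0], [0, 0.015, 0, 0, 0, 0], [0, 0.015, 0, 0, 0, 0], [0, 0, 0, 0, 0, 0], [0, 0, 0, 0, 0, 0]]])

```text
t: 3.5
ee_pos: [0.4944, -0.2427, 0.193]
ee_rot: [[0.307, -0.0, -0.952], [0.952, 0.0, 0.307], [0.0, -1.0, 0.0]]
force: [0.0, 0.1, 0.3]
opening: 0.0935
```

Run:
```python
from h import *
np.set_printoptions(precision=4,suppress=True)
s=r.read_state(); print(s)
im=r.grab_frame('wrist');save('wrist2',im);np.save('pics/wrist2.npy',im)
print('shift',s['ee_rot'].T@(np.array([.494,-.2427,.137])-s['ee_pos']))
```

```text
{'t': 3.5, 'joint_pos': array([ -33.4043,   14.985 ,   92.4474,    0.0192,   72.5912, -105.5405]), 'qd': array([-0.3407, -0.1516, -1.5615, -0.1962, -0.2177, -0.0132]), 'joint_torque': array([  0.0123, -37.899 , -22.1235,  -0.029 ,   0.1103,   0.0028]), 'ee_pos': array([ 0.4944, -0.2427,  0.193 ]), 'ee_rot': array([[ 0.3069, -0.0002, -0.9518],
       [ 0.9518,  0.0005,  0.3069],
       [ 0.0004, -1.    ,  0.0003]]), 'force': array([0.0143, 0.0971, 0.2732]), 'torque': array([-0.0253, -0.0153,  0.021 ]), 'opening': 0.0935467917006264}
shift [-0.0001  0.056   0.0003]
```

View pics/wrist2.png

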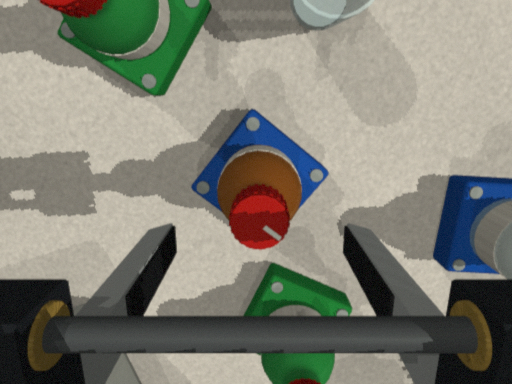

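In the wrist view the cap is at (260,220), midway between the fingertips at columns 175 and 345. I'll descend the remaining 56 mm.

Emit:
step_arm(series=[[[0, 0.015, 0, 0, 0, 0], [0, 0.015, 0, 0, 0, 0], [0, 0.015, 0, 0, 0, 0], [0, 0.011, 0, 0, 0, 0], [0, 0, 0, 0, 0, 0], [0, 0, 0, 0, 0, 0], [0, 0, 0, 0, 0, 0]]])

```text
t: 4.25
ee_pos: [0.4955, -0.2443, 0.1374]
ee_rot: [[0.308, 0.002, -0.951], [0.951, -0.001, 0.308], [-0.0, -1.0, -0.002]]
force: [0.2, -0.8, 0.7]
opening: 0.0937
```

Run:
```python
from h import *
np.set_printoptions(precision=4,suppress=True)
s=r.read_state(); print(s['t'],s['ee_pos'],s['force'],s['torque'])
im=r.grab_frame('wrist');save('wrist3',im)
```

```text
4.25 [ 0.4955 -0.2443  0.1374] [ 0.2029 -0.7743  0.6959] [-0.0316  0.0391 -0.0238]
```

View pics/wrist3.png

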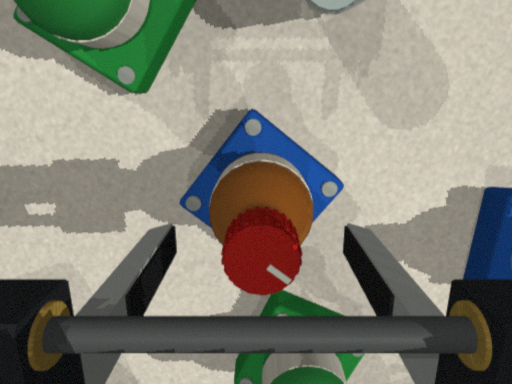

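Emit:
step_arm(series=[[[0, 0, 0, 0, 0, 0]]])

```text
t: 4.4
ee_pos: [0.4952, -0.2442, 0.1371]
ee_rot: [[0.308, 0.001, -0.951], [0.951, -0.001, 0.308], [-0.0, -1.0, -0.001]]
force: [0.5, -0.6, -0.2]
opening: 0.094
```

Run:
```python
from h import *
np.set_printoptions(precision=4,suppress=True)
s=r.read_state(); print(s['t'],s['ee_pos'],s['force'],s['torque'],s['joint_pos'])
im=r.grab_frame('wrist');s=r.read_state();print(s['ee_pos'])
m=red(im)*0+red(im);m[:200]=0;m[300:]=0;k,l,st,ce=cv2.connectedComponentsWithStats(m);print(st[1:],ce[1:])
save('w4',cv2.resize(im[190:310,200:320],None,fx=5,fy=5))
```

```text
4.4 [ 0.4952 -0.2442  0.1371] [ 0.5219 -0.6431 -0.2481] [ 0.0096 -0.035   0.0298] [ -33.4738   17.602    97.2144    0.0045   65.1117 -105.5536]
[ 0.4951 -0.2442  0.137 ]
[[ 222  207   79   88 4675]
 [ 256  208    3    2    4]
 [ 238  215    2    2    3]
 [ 262  214    1    1    1]
 [ 260  217    3    5    6]
 [ 230  222    3    7    9]
 [ 229  231    1    1    1]
 [ 297  236    1    2    2]] [[260.6417 253.627 ]
 [257.     208.5   ]
 [238.6667 215.3333]
 [262.     214.    ]
 [261.1667 219.1667]
 [230.7778 225.1111]
 [229.     231.    ]
 [297.     236.5   ]]
```

View pics/w4.png

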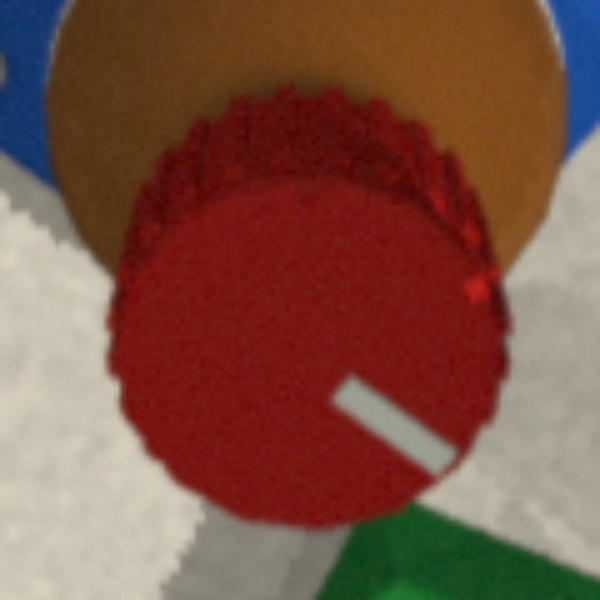

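Run:
```python
from h import *
np.set_printoptions(precision=4,suppress=True)
s=r.read_state()
def px(p): return 200+(p[0]+.5)/5-.5,190+(p[1]+.5)/5-.5
P=[plane(wray(s,*px(p)),.1455) for p in ((308,351),(445,461),(340,390))]
print(P); d=P[1]-P[0];print(np.linalg.norm(d),np.degrees(np.arctan2(d[1],d[0]))); d=P[1]-P[2];print(np.degrees(np.arctan2(d[1],d[0])))
print('shift',s['ee_rot'].T@(P[0]-s['ee_pos']),s['ee_rot'].T@(np.array([.494,-.2427,.137])-s['ee_pos']))
```

```text
[array([ 0.4926, -0.2426,  0.1455]), array([ 0.5078, -0.2335,  0.1455]), array([ 0.4974, -0.2409,  0.1455])]
0.017666804890354992 30.776003916095053
35.497902884531996
shift [ 0.0007 -0.0085  0.0029] [ 0.001  -0.      0.0015]
```

Emit:
step_arm(series=[[[0.001, 0, 0.002, 0, 0, 0], [0, 0, 0, 0, 0, 0], [0, 0, 0, 0, 0, 0]]])

```text
t: 4.75
ee_pos: [0.4932, -0.2423, 0.1365]
ee_rot: [[0.308, 0.0, -0.951], [0.951, 0.0, 0.308], [0.0, -1.0, -0.0]]
force: [0.2, -0.1, 0.3]
opening: 0.0937
```

Emit:
step_arm(series=[[[0, 0, 0, 0, 0, 0], [0, 0, 0, 0, 0, 0], [0, 0, 0, 0, 0, 0], [0, 0, 0, 0, 0, 0], [0, 0, 0, 0, 0, 0], [0, 0, 0, 0, 0, 0], [0, 0, 0, 0, 0, 0], [0, 0, 0, 0, 0, 0], [0, 0, 0, 0, 0, 0], [0, 0, 0, 0, 0, 0]]], fingers=0)

```text
t: 5.75
ee_pos: [0.4932, -0.2425, 0.1365]
ee_rot: [[0.308, -0.0, -0.951], [0.951, -0.0, 0.308], [-0.0, -1.0, -0.0]]
force: [0.3, -1.0, -0.2]
opening: 0.0374
```

Run:
```python
from h import *
np.set_printoptions(precision=4,suppress=True)
s=r.read_state(); print(s['t'],s['ee_pos'],s['force'],s['torque'],s['opening'],s['joint_pos'],s['joint_torque'])
print('force tool',s['ee_rot'].T@s['force'],s['ee_rot'])
```

```text
5.75 [ 0.4932 -0.2425  0.1365] [ 0.2646 -0.9801 -0.215 ] [-0.1661  0.1145  0.0285] 0.037370249373318204 [ -33.4337   17.4715   97.5217   -0.012    65.0028 -105.5103] [  0.4426 -39.4955 -21.0521   0.2167   0.0981  -0.0007]
force tool [-0.8511  0.2152 -0.5533] [[ 0.3077 -0.     -0.9515]
 [ 0.9515 -0.0002  0.3077]
 [-0.0002 -1.     -0.    ]]
```

The grip is good: the opening is 37.4 mm on a 38 mm cap, with almost no side force. I'll turn clockwise now (+tool y), 20° at first, which is short of the earliest possible bite.

Emit:
step_arm(series=[[[0, 0, 0, 0, 0.035, 0], [0, 0, 0, 0, 0.035, 0], [0, 0, 0, 0, 0.035, 0], [0, 0, 0, 0, 0.035, 0], [0, 0, 0, 0, 0.035, 0], [0, 0, 0, 0, 0.035, 0], [0, 0, 0, 0, 0.035, 0], [0, 0, 0, 0, 0.035, 0], [0, 0, 0, 0, 0.035, 0], [0, 0, 0, 0, 0.035, 0], [0, 0, 0, 0, 0, 0], [0, 0, 0, 0, 0, 0]]])

```text
t: 6.95
ee_pos: [0.4934, -0.2423, 0.1365]
ee_rot: [[0.615, 0.0, -0.789], [0.789, 0.0, 0.615], [0.0, -1.0, -0.0]]
force: [0.1, 0.6, 0.8]
opening: 0.0381
```

```bash
cat > st.py <<'E'
from h import *
np.set_printoptions(precision=4,suppress=True)
s=r.read_state(); R=s['ee_rot']
print('t',round(s['t'],2),'pos',s['ee_pos'],'F',s['force'],'T',s['torque'],'Ttool',R.T@s['torque'],'Ftool',R.T@s['force'],'open',round(s['opening'],4),'yaw',np.degrees(np.arctan2(R[1,0],R[0,0])),'j6tau',s['joint_torque'][5],'j6',s['joint_pos'][5])
E
python3 st.py
```

```text
t 6.95 pos [ 0.4934 -0.2423  0.1365] F [0.0697 0.5904 0.8382] T [ 0.0109 -0.0087  0.0655] Ttool [-0.0001 -0.0655 -0.0139] Ftool [ 0.5088 -0.838   0.308 ] open 0.0381 yaw 52.06044813221161 j6tau 0.021145592909306288 j6 -85.49840828174003
```

The cap turns freely: joint 6 torque is 0.021 N m, which matches the stated free friction, and that makes it a clean resistance signal. From here I'll go in 4° steps with a reading after each.

Emit:
step_arm(series=[[[0, 0, 0, 0, 0.035, 0], [0, 0, 0, 0, 0.035, 0], [0, 0, 0, 0, 0, 0]]])

```text
t: 7.25
ee_pos: [0.4934, -0.2422, 0.1364]
ee_rot: [[0.669, 0.0, -0.744], [0.744, 0.0, 0.669], [0.001, -1.0, -0.0]]
force: [0.3, 0.1, 0.3]
opening: 0.0375
```

```bash
python3 st.py
python3 - <<'E'
from h import *
save('w5',r.grab_frame('wrist'))
E
```

```text
t 7.25 pos [ 0.4934 -0.2422  0.1364] F [0.289  0.0874 0.3142] T [ 0.0498 -0.0592  0.0129] Ttool [-0.0108 -0.0129 -0.0766] Ftool [ 0.2584 -0.314  -0.1564] open 0.0375 yaw 48.03889047429026 j6tau 0.1717512309551239 j6 -81.47715680307881
```

View pics/w5.png

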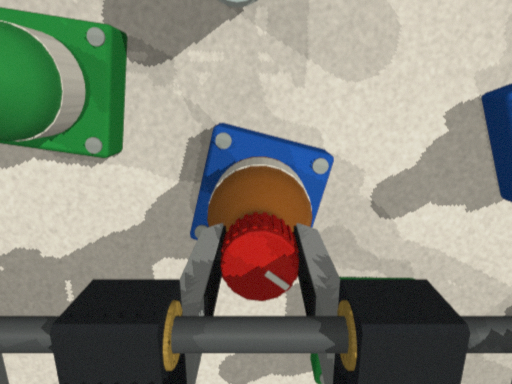

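The wrist view shows the cap gripped at (260,258), with its line still at the same angle in the tool frame, so there is no slip. The 0.17 N m on joint 6 may only be a transient, so I'll hold and read again.

Emit:
step_arm(series=[[[0, 0, 0, 0, 0, 0], [0, 0, 0, 0, 0, 0]]])

```text
t: 7.5
ee_pos: [0.4934, -0.2422, 0.1364]
ee_rot: [[0.669, 0.0, -0.744], [0.744, 0.0, 0.669], [0.001, -1.0, 0.0]]
force: [-0.3, 0.5, 0.8]
opening: 0.0374
```

```bash
python3 st.py
```

```text
t 7.5 pos [ 0.4934 -0.2422  0.1364] F [-0.3135  0.4928  0.8143] T [ 0.1281 -0.1699  0.0456] Ttool [-0.0407 -0.0456 -0.2088] Ftool [ 0.1572 -0.8142  0.5627] open 0.0374 yaw 48.039752854633335 j6tau 0.011411421583034098 j6 -81.4753864981183
```

A transient it was: the torque settled back to 0.011. I'll keep going in 4° steps with three hold rows.

Emit:
step_arm(series=[[[0, 0, 0, 0, 0.035, 0], [0, 0, 0, 0, 0.035, 0], [0, 0, 0, 0, 0, 0], [0, 0, 0, 0, 0, 0], [0, 0, 0, 0, 0, 0]]])

```text
t: 8.0
ee_pos: [0.4935, -0.2422, 0.1365]
ee_rot: [[0.719, 0.0, -0.695], [0.695, 0.0, 0.719], [0.001, -1.0, -0.0]]
force: [0.6, 1.5, 0.4]
opening: 0.0376
```

```bash
python3 st.py
```

```text
t 8.0 pos [ 0.4935 -0.2422  0.1365] F [0.552  1.4622 0.3659] T [ 0.2657 -0.288   0.0147] Ttool [-0.0091 -0.0147 -0.3917] Ftool [ 1.4134 -0.3651  0.6676] open 0.0376 yaw 44.03245466611551 j6tau 0.011777883628383279 j6 -77.47079413618437
```

Emit:
step_arm(series=[[[0, 0, 0, 0, 0.035, 0], [0, 0, 0, 0, 0.035, 0], [0, 0, 0, 0, 0, 0], [0, 0, 0, 0, 0, 0], [0, 0, 0, 0, 0, 0]]])

```text
t: 8.5
ee_pos: [0.4935, -0.2422, 0.1364]
ee_rot: [[0.766, 0.001, -0.643], [0.643, 0.001, 0.766], [0.001, -1.0, 0.0]]
force: [2.0, 1.9, 0.2]
opening: 0.0375
```

```bash
python3 st.py
```

```text
t 8.5 pos [ 0.4935 -0.2422  0.1364] F [2.0469 1.9391 0.1964] T [ 0.4351 -0.3668  0.0745] Ttool [ 0.0974 -0.0745 -0.5608] Ftool [ 2.8147 -0.1943  0.1687] open 0.0375 yaw 40.02152946319197 j6tau 0.012704544060397893 j6 -73.46088265030299
```

Emit:
step_arm(series=[[[0, 0, 0, 0, 0.035, 0], [0, 0, 0, 0, 0.035, 0], [0, 0, 0, 0, 0, 0], [0, 0, 0, 0, 0, 0], [0, 0, 0, 0, 0, 0]]])

```text
t: 9.0
ee_pos: [0.4935, -0.2422, 0.1365]
ee_rot: [[0.809, 0.001, -0.588], [0.588, 0.001, 0.809], [0.001, -1.0, 0.0]]
force: [2.9, 2.7, -0.6]
opening: 0.0375
```

```bash
python3 st.py
```

```text
t 9.0 pos [ 0.4935 -0.2422  0.1365] F [ 2.9424  2.6667 -0.6439] T [ 0.5773 -0.5838 -0.0087] Ttool [ 0.1238  0.0087 -0.8116] Ftool [3.9475 0.6471 0.4272] open 0.0375 yaw 36.00914504990334 j6tau 0.013816101418342441 j6 -69.4501660780419
```

Emit:
step_arm(series=[[[0, 0, 0, 0, 0.035, 0], [0, 0, 0, 0, 0.035, 0], [0, 0, 0, 0, 0, 0], [0, 0, 0, 0, 0, 0], [0, 0, 0, 0, 0, 0]]])

```text
t: 9.5
ee_pos: [0.4936, -0.2421, 0.1365]
ee_rot: [[0.848, 0.001, -0.53], [0.53, 0.001, 0.848], [0.001, -1.0, 0.0]]
force: [3.8, 4.4, 0.3]
opening: 0.0375
```

```bash
python3 st.py
```

```text
t 9.5 pos [ 0.4936 -0.2421  0.1365] F [3.7954 4.3836 0.3342] T [ 0.6668 -0.6833  0.0492] Ttool [ 0.2033 -0.0491 -0.9328] Ftool [ 5.5421 -0.3289  1.7054] open 0.0375 yaw 32.00893145166141 j6tau 0.01647814060561359 j6 -65.44859436785184
```

The side force on tool x is creeping up to 5.5 N because the tool and cap axes are slightly offset. I'll add a small +x shift to relieve it.

Emit:
step_arm(series=[[[0.0003, 0, 0, 0, 0.035, 0], [0.0003, 0, 0, 0, 0.035, 0], [0, 0, 0, 0, 0, 0], [0, 0, 0, 0, 0, 0], [0, 0, 0, 0, 0, 0]]])

```text
t: 10.0
ee_pos: [0.4937, -0.2421, 0.1364]
ee_rot: [[0.883, -0.0, -0.469], [0.469, 0.0, 0.883], [-0.0, -1.0, 0.0]]
force: [2.8, 4.0, 0.2]
opening: 0.0375
```

```bash
python3 st.py
```

```text
t 10.0 pos [ 0.4937 -0.2421  0.1364] F [2.7603 4.0302 0.1606] T [ 0.5334 -0.3961  0.044 ] Ttool [ 0.285  -0.0441 -0.6001] Ftool [ 4.3293 -0.1605  2.2625] open 0.0375 yaw 28.001373185477004 j6tau 0.012950932723470032 j6 -61.3768086378487
```

Turned 44° and still free.

Emit:
step_arm(series=[[[0.0004, 0, 0.0002, 0, 0.035, 0], [0.0004, 0, 0.0002, 0, 0.035, 0], [0, 0, 0, 0, 0, 0], [0, 0, 0, 0, 0, 0], [0, 0, 0, 0, 0, 0]]])

```text
t: 10.5
ee_pos: [0.4938, -0.242, 0.1364]
ee_rot: [[0.914, -0.001, -0.407], [0.407, -0.001, 0.914], [-0.001, -1.0, -0.001]]
force: [-0.9, 0.7, 0.3]
opening: 0.0375
```

```bash
python3 st.py
```

```text
t 10.5 pos [ 0.4938 -0.242   0.1364] F [-0.9443  0.6697  0.3217] T [ 0.0015 -0.0428  0.0021] Ttool [-0.016  -0.0021 -0.0398] Ftool [-0.5907 -0.3215  0.9957] open 0.0375 yaw 23.998555925825848 j6tau 0.009609252156224102 j6 -57.267593843071296
```

Emit:
step_arm(series=[[[0.0001, 0, 0.0001, 0, 0.035, 0], [0.0001, 0, 0.0001, 0, 0.035, 0], [0, 0, 0, 0, 0, 0], [0, 0, 0, 0, 0, 0], [0, 0, 0, 0, 0, 0]]])

```text
t: 11.0
ee_pos: [0.4939, -0.2419, 0.1364]
ee_rot: [[0.94, -0.001, -0.342], [0.342, -0.001, 0.94], [-0.001, -1.0, -0.001]]
force: [-2.3, -2.0, 2.0]
opening: 0.0373
```

```bash
python3 st.py;  python3 - <<'E'
from h import *
save('w6',r.grab_frame('wrist'))
E
```

```text
t 11.0 pos [ 0.4939 -0.2419  0.1364] F [-2.2833 -2.0263  1.9923] T [-0.5177  0.2942  0.0122] Ttool [-0.3859 -0.012   0.4534] Ftool [-2.8413 -1.9873 -1.1253] open 0.0373 yaw 19.991165254303667 j6tau 0.007031983259366825 j6 -53.22591075854846
```

View pics/w6.png

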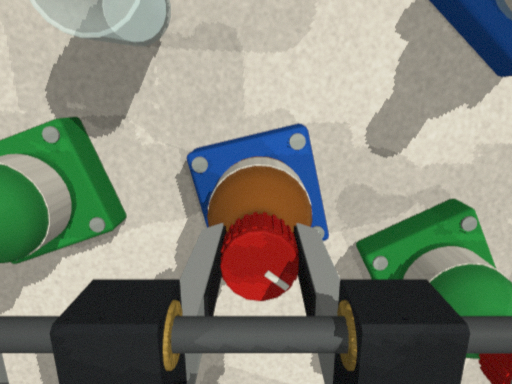

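The line still sits at the same angle in the tool frame, near (277,282), after 52° of turning, so the cap has moved with the gripper.

Emit:
step_arm(series=[[[0, 0, 0, 0, 0.035, 0], [0, 0, 0, 0, 0.035, 0], [0, 0, 0, 0, 0, 0], [0, 0, 0, 0, 0, 0], [0, 0, 0, 0, 0, 0]]])

```text
t: 11.55
ee_pos: [0.494, -0.2418, 0.1365]
ee_rot: [[0.961, -0.001, -0.275], [0.275, -0.001, 0.961], [-0.001, -1.0, -0.001]]
force: [-2.7, -4.4, 0.7]
opening: 0.0371
```

```bash
python3 st.py
```

```text
t 11.55 pos [ 0.494  -0.2418  0.1365] F [-2.7184 -4.4081  0.7256] T [-0.8812  0.5206 -0.0066] Ttool [-0.7038  0.0066  0.7431] Ftool [-3.8278 -0.7177 -3.49  ] open 0.0371 yaw 15.98207546886142 j6tau 0.001176487530756276 j6 -49.216822098808194
```

Emit:
step_arm(series=[[[-0.0002, 0, -0.0002, 0, 0.035, 0], [-0.0002, 0, -0.0002, 0, 0.035, 0], [0, 0, 0, 0, 0, 0], [0, 0, 0, 0, 0, 0], [0, 0, 0, 0, 0, 0]]])

```text
t: 12.05
ee_pos: [0.494, -0.2418, 0.1364]
ee_rot: [[0.978, -0.0, -0.207], [0.207, -0.0, 0.978], [-0.0, -1.0, -0.0]]
force: [-2.2, -3.4, 1.2]
opening: 0.0376
```

```bash
python3 st.py
```

```text
t 12.05 pos [ 0.494  -0.2418  0.1364] F [-2.2426 -3.3931  1.1885] T [-0.7853  0.4967  0.0453] Ttool [-0.6653 -0.0453  0.6487] Ftool [-2.8975 -1.1869 -2.855 ] open 0.0376 yaw 11.961820756133294 j6tau 0.006108406669227406 j6 -45.26416583742717
```

Turned 60° and still free.

Emit:
step_arm(series=[[[-0.0002, 0, -0.0002, 0, 0.035, 0], [-0.0002, 0, -0.0002, 0, 0.035, 0], [0, 0, 0, 0, 0, 0], [0, 0, 0, 0, 0, 0], [0, 0, 0, 0, 0, 0]]])

```text
t: 12.55
ee_pos: [0.4941, -0.2419, 0.1365]
ee_rot: [[0.99, 0.001, -0.138], [0.138, 0.0, 0.99], [0.001, -1.0, 0.0]]
force: [-0.3, -2.7, 0.3]
opening: 0.0375
```

```bash
python3 st.py
```

```text
t 12.55 pos [ 0.4941 -0.2419  0.1365] F [-0.2512 -2.7474  0.2806] T [-0.4295  0.1892 -0.0746] Ttool [-0.3993  0.0744  0.2466] Ftool [-0.628  -0.2819 -2.6863] open 0.0375 yaw 7.936656305236201 j6tau 0.008263899944722652 j6 -41.31168851463825
```

Emit:
step_arm(series=[[[0, 0, -0.0001, 0, 0.035, 0], [0, 0, -0.0001, 0, 0.035, 0], [0, 0, 0, 0, 0, 0], [0, 0, 0, 0, 0, 0], [0, 0, 0, 0, 0, 0]]])

```text
t: 13.05
ee_pos: [0.4941, -0.2419, 0.1365]
ee_rot: [[0.998, 0.001, -0.068], [0.068, 0.001, 0.998], [0.001, -1.0, 0.001]]
force: [0.2, -0.1, 0.8]
opening: 0.0374
```

```bash
python3 st.py
```

```text
t 13.05 pos [ 0.4941 -0.2419  0.1365] F [ 0.2234 -0.099   0.8288] T [-0.2383  0.0771  0.0223] Ttool [-0.2325 -0.0224  0.0932] Ftool [ 0.2167 -0.8287 -0.1135] open 0.0374 yaw 3.9238449439197876 j6tau 0.009610062406864017 j6 -37.319582593652434
```

Emit:
step_arm(series=[[[0, 0, 0, 0, 0.035, 0], [0, 0, 0, 0, 0.035, 0], [0, 0, 0, 0, 0, 0], [0, 0, 0, 0, 0, 0], [0, 0, 0, 0, 0, 0]]])

```text
t: 13.55
ee_pos: [0.4942, -0.2419, 0.1365]
ee_rot: [[1.0, 0.001, 0.001], [-0.001, 0.001, 1.0], [0.001, -1.0, 0.001]]
force: [1.6, 0.0, 0.3]
opening: 0.0376
```

```bash
python3 st.py
```

```text
t 13.55 pos [ 0.4942 -0.2419  0.1365] F [1.5801 0.0485 0.2789] T [-0.021  -0.233   0.1404] Ttool [-0.0205 -0.1406 -0.2329] Ftool [ 1.5802 -0.2778  0.051 ] open 0.0376 yaw -0.08142047619633634 j6tau 0.08914957288652658 j6 -33.3124330356146
```

Resistance has started at 72°: joint 6 torque went from 0.010 to 0.089 N m, and the wrist torque is 0.14. I'll go 2° more, hold, and read.

Emit:
step_arm(series=[[[0, 0, 0, 0, 0.035, 0], [0, 0, 0, 0, 0, 0], [0, 0, 0, 0, 0, 0], [0, 0, 0, 0, 0, 0], [0, 0, 0, 0, 0, 0]]])

```text
t: 14.05
ee_pos: [0.4942, -0.242, 0.1365]
ee_rot: [[0.999, 0.001, 0.037], [-0.037, 0.001, 0.999], [0.001, -1.0, 0.001]]
force: [2.6, 1.3, -0.0]
opening: 0.0373
```

```bash
python3 st.py
```

```text
t 14.05 pos [ 0.4942 -0.242   0.1365] F [ 2.6067  1.3445 -0.0227] T [ 0.2137 -0.4309  0.1644] Ttool [ 0.2296 -0.1645 -0.4226] Ftool [2.5555 0.0257 1.4394] open 0.0373 yaw -2.1077981588055392 j6tau 0.1573827350512147 j6 -31.288160054223948
```

The torque rose 0.068 N m over 2°, which is 2 N m/rad, so the thread value is about 0.07 rad. That is above 0.03 and far below 0.35. I'll hold a little longer and then turn back.

Emit:
step_arm(series=[[[0, 0, 0, 0, 0, 0], [0, 0, 0, 0, 0, 0], [0, 0, 0, 0, -0.05, 0], [0, 0, 0, 0, -0.05, 0], [0, 0, 0, 0, -0.05, 0], [0, 0, 0, 0, -0.05, 0], [0, 0, 0, 0, -0.05, 0], [0, 0, 0, 0, -0.05, 0], [0, 0, 0, 0, -0.05, 0], [0, 0, 0, 0, -0.05, 0], [0, 0, 0, 0, 0, 0], [0, 0, 0, 0, 0, 0]]])

```text
t: 15.25
ee_pos: [0.4938, -0.242, 0.1364]
ee_rot: [[0.935, 0.0, -0.354], [0.354, 0.001, 0.935], [0.0, -1.0, 0.001]]
force: [2.7, 2.6, 1.3]
opening: 0.0374
```

```bash
python3 st.py
```

```text
t 15.25 pos [ 0.4938 -0.242   0.1364] F [2.6817 2.5695 1.2609] T [ 0.3957 -0.4246  0.0146] Ttool [ 0.2198 -0.0149 -0.5371] Ftool [ 3.4177 -1.2593  1.4551] open 0.0374 yaw 20.722168162499237 j6tau 0.005149325734237209 j6 -54.1195682504548
```

Emit:
step_arm(series=[[[0.0002, 0, 0, 0, -0.05, 0], [0.0002, 0, 0, 0, -0.05, 0], [0, 0, 0, 0, -0.05, 0], [0, 0, 0, 0, -0.05, 0], [0, 0, 0, 0, -0.05, 0], [0, 0, 0, 0, -0.05, 0], [0, 0, 0, 0, -0.05, 0], [0, 0, 0, 0, -0.05, 0], [0, 0, 0, 0, -0.05, 0], [0, 0, 0, 0, -0.05, 0], [0, 0, 0, 0, 0, 0], [0, 0, 0, 0, 0, 0]]])

```text
t: 16.45
ee_pos: [0.4934, -0.2423, 0.1364]
ee_rot: [[0.651, -0.002, -0.759], [0.759, -0.0, 0.651], [-0.001, -1.0, 0.001]]
force: [-1.1, 2.0, 2.1]
opening: 0.0378
```

```bash
python3 st.py
```

```text
t 16.45 pos [ 0.4934 -0.2423  0.1364] F [-1.0584  2.03    2.1312] T [0.1175 0.0763 0.0238] Ttool [ 0.1343 -0.024  -0.0395] Ftool [ 0.8491 -2.1298  2.1275] open 0.0378 yaw 49.36932137699184 j6tau 0.0045884118298999965 j6 -82.71152814711606
```

Emit:
step_arm(series=[[[0, 0, 0, 0, -0.05, 0], [0, 0, 0, 0, -0.05, 0], [0, 0, 0, 0, -0.05, 0], [0, 0, 0, 0, -0.05, 0], [0, 0, 0, 0, -0.05, 0], [0, 0, 0, 0, -0.05, 0], [0, 0, 0, 0, -0.05, 0], [0, 0, 0, 0, -0.046, 0], [0, 0, 0, 0, 0, 0], [0, 0, 0, 0, 0, 0]]])

```text
t: 17.45
ee_pos: [0.4933, -0.2426, 0.1364]
ee_rot: [[0.308, -0.002, -0.951], [0.951, -0.001, 0.308], [-0.001, -1.0, 0.001]]
force: [-2.3, -1.3, 2.5]
opening: 0.0374
```

```bash
python3 st.py
python3 - <<'E'
from h import *
im=r.grab_frame('wrist'); save('w7',cv2.resize(im[190:310,200:320],None,fx=5,fy=5))
E
```

```text
t 17.45 pos [ 0.4933 -0.2426  0.1364] F [-2.3218 -1.3221  2.4986] T [-0.1721  0.5223  0.0226] Ttool [ 0.4439 -0.0227  0.3246] Ftool [-1.9759 -2.4934  1.8056] open 0.0374 yaw 72.06688335907492 j6tau 0.00352980823663529 j6 -105.3987029708122
```

View pics/w7.png

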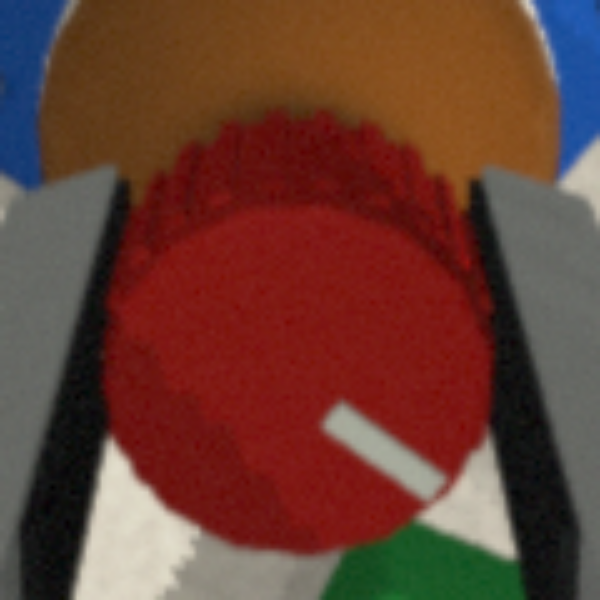

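The line now runs from (332,415) to (437,488) in the crop, about 35° in the image against 34° before, so it is back. I'll open the fingers, lift straight up and check.

Emit:
step_arm(series=[[[0, 0, 0, 0, 0, 0], [0, 0, 0, 0, 0, 0], [0, 0, 0, 0, 0, 0], [0, 0, 0, 0, 0, 0], [0, 0, 0, 0, 0, 0], [0, 0, 0, 0, 0, 0], [0, 0, 0, 0, 0, 0], [0, 0, 0, 0, 0, 0], [0, 0, 0, 0, 0, 0], [0, 0, 0, 0, 0, 0]]], fingers=1)

```text
t: 18.5
ee_pos: [0.4942, -0.2422, 0.1364]
ee_rot: [[0.307, 0.0, -0.952], [0.952, 0.0, 0.307], [0.0, -1.0, -0.0]]
force: [-0.3, -0.6, -0.1]
opening: 0.0939
```

Emit:
step_arm(series=[[[0, -0.015, 0, 0, 0, 0], [0, -0.02, 0, 0, 0, 0], [0, -0.02, 0, 0, 0, 0], [0, -0.02, 0, 0, 0, 0], [0, -0.02, 0, 0, 0, 0], [0, -0.02, 0, 0, 0, 0], [0.028, 0, 0.03, 0, 0, 0], [0, 0, 0, 0, 0, 0], [0, 0, 0, 0, 0, 0], [0, 0, 0, 0, 0, 0], [0, 0, 0, 0, 0, 0]]])

```text
t: 19.6
ee_pos: [0.4746, -0.2069, 0.2511]
ee_rot: [[0.307, -0.0, -0.952], [0.952, -0.0, 0.307], [-0.0, -1.0, 0.0]]
force: [0.1, 0.2, 0.3]
opening: 0.0942
```

```bash
python3 st.py
python3 - <<'E'
from h import *
im=r.grab_frame('wrist'); save('w8',im);save('w8z',cv2.resize(im[190:260,190:270],None,fx=8,fy=8,interpolation=cv2.INTER_CUBIC))
im=r.grab_frame('scene');x,y=189,243;save('s8z',cv2.resize(im[y-40:y+40,x-50:x+50],None,fx=8,fy=8,interpolation=cv2.INTER_CUBIC)[:600,:800])
E
```

```text
t 19.6 pos [ 0.4746 -0.2069  0.2511] F [0.0578 0.1611 0.3285] T [ 0.0333  0.0179 -0.0128] Ttool [ 0.0273  0.0128 -0.0261] Ftool [ 0.1711 -0.3285 -0.0055] open 0.0942 yaw 72.11081283886976 j6tau -0.000976030933088623 j6 -103.3658208616372
```

View pics/w8.png

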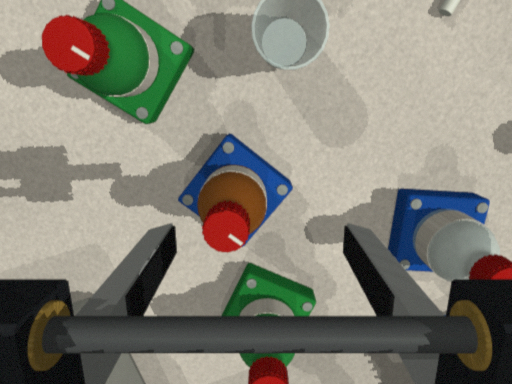

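View pics/w8z.png

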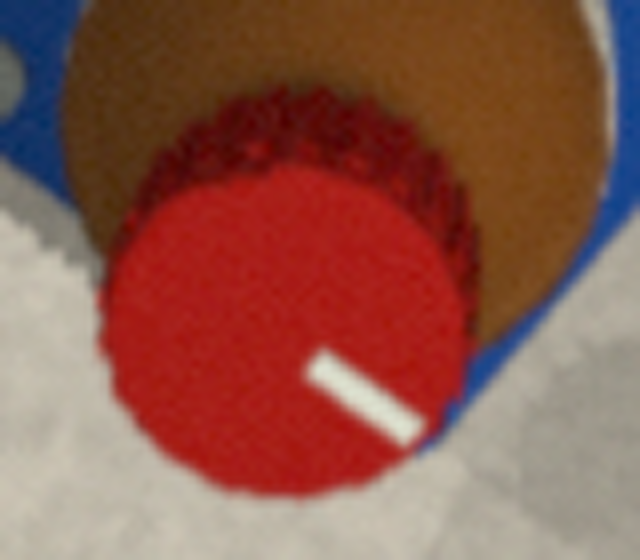

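View pics/s8z.png

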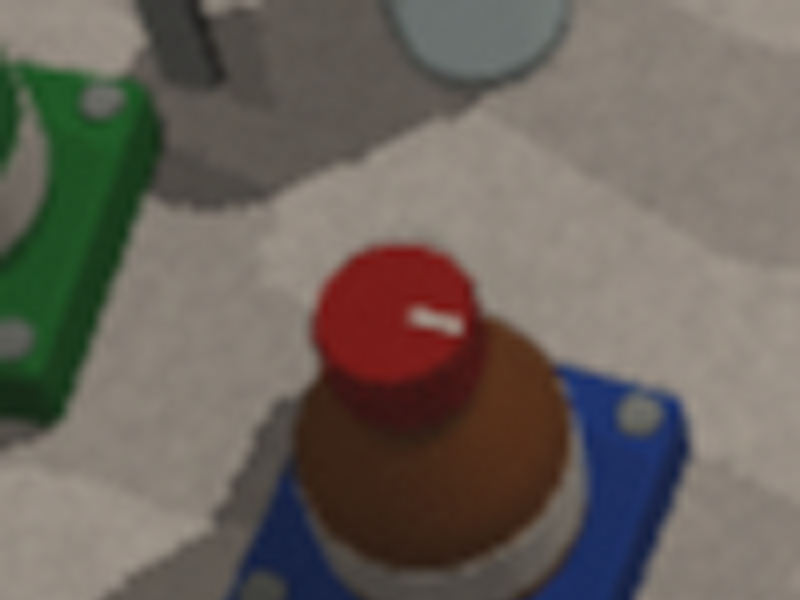

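In both views the line ends where it did at the start: (415,437) in the wrist crop and (463,328) in the scene crop. The gripper is clear of everything.

```bash
python3 -c "
from plant import r
print(r.close_job())"
```

```text
the job is handed in; nothing more can be done
None
```

I turned the red cap on the amber bottle clockwise until it resisted at about 72°, then turned it back to where it started, and handed the job in at about 19.7 s. The hand-in gave no verdict.

- **Resistance:** I stopped at 74°. The torque rose at 2 N m per rad, so the thread was wound up about 0.07 rad, above the 0.03 needed and far below the 0.35 limit. I held it there for about 0.5 s.
- **Return:** after I turned it back 74° and let go, the white line ended within about a degree of its start in both the wrist and scene pictures. I compared these by eye from zoomed crops. The joint torque had dropped to near zero before I let go, so the thread is loose.
- **Clear of everything:** the gripper is open and raised, with forces near zero. The other bottles, including the clear one, were not touched.
- **Disagreements:** my estimates of the cap's axis differed by 1–2 mm between views. The white line's end measured 17 to 18 mm from the axis instead of 19. Side forces from that offset stayed under 6 N, and small shifts kept them down.

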